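# Put the solder sucker away and shut the tool cabinet

## Robot

A 6-joint arm with a two-finger parallel gripper is mounted at the origin on the work surface. World frame = base frame: x ahead of the robot, y to its left, z up, the work surface at z = 0. Lengths are in m, angles in rad, forces in N, time in s.
With the tool pointing down it reaches from about 0.375 to 0.9 m from the base axis. Payload 3.1 kg.
Tool frame: the origin (TCP) lies midway between the tips of the shut fingers; the grasp point (between the pads) lies 19 mm behind it; z points along the fingers, y is the line along which they close (so a half turn about z gives the same grasp; the last joint's range is limited). The gripper opens to 87 mm and grips with 3 to 60 N. Pads are 19 mm wide; open, the fingers measure 117 mm over their backs; the gripper's body (75 mm by 190 mm) begins 51 mm behind the grasp point.
Start: joints at [-0.178, 0.527, 1.433, -0, 1.181, -0.178], TCP at [0.625, 0, 0.195] pointing down, gripper open.
Joint ranges: [-3.08, 3.08], [-0.75, 2.2], [0.22, 2.44], [-1.43, 4.57], [0, 2.65], [-2.85, 2.85]. Speed limits (rad/s): [2.79, 2.79, 3.14, 3.14, 3.14, 3.14].

## Interface

Orientations are given as a unit quaternion [x, y, z, w].
In Python, from rig import robot gives the robot as it stands. The module is installed in compiled form; this text tells all that it offers.
- The arm moves only by the tool play_rows, never from a script. Its arguments are lists of equal length, an entry for each row: "gripper": the closure, from -1 (fully open) to 1 (shut); "delta_pos": the shift along the tool's x, y, z in cm, a list of three; "turn": the turn, a rotation vector about the tool's x, y, z in rad, a list of three. A call has 1 to 12 rows; each row is the pose to reach, as a shift and turn from the pose commanded when the call began, along the tool's axes at that moment; what a row does not reach only later rows make up. A row lasts 1/8 s, in which the tool goes at most 62.5 mm and 10.7 degrees, less where a joint would pass 70% of its speed; a pose out of reach is approached as far as the arm can. A call with a gripper value outside its range is refused whole. The fingers move at their own pace and stop on an object; "squeeze" is the grip in N (left out, the last holds). Time passes only in rows, so rows that repeat a pose let the fingers close. It gives the time, the measured TCP pose, the force, the opening and the grip force at its end, in the units of the state.
- robot.get_obs(): the state, without advancing time (a new reading comes with each control period).
- robot.camera(name): name is "scene" or "side" or "wrist"; returns a dict with "color" (384x512x3 uint8, red, green, blue), "vfov" (degrees; the focal length in pixels is half the picture's height over the tangent of half this angle, whatever the lens; pixels are square), "cx", "cy" (the principal point, pixels), "R" (3x3) and "t" (3): a world point X has camera coordinates R X + t. Camera axes: x right, y down, z forward; pixel columns grow to the right and rows downward; lengths in m; the calibration is good to about 2 mm. A picture is of the moment at which its call begins. There is no depth.
- robot.hand_in(): hands the job in; it is judged then, once.
The state is a dict: "time": time; "q": joint angles; "joint_velocities": joint speeds; "joint_torque": joint torques, N m; "position": TCP position; "tool_rot": TCP orientation; "ft_force": force on the tool from outside, world axes, zero at the start; "moment": the same for the moment, N m; "grip_width": finger opening in m; "grip_force": force on a finger pad.
Only numpy, scipy, OpenCV 4.12 (cv2) and the standard library are available. Lean on these libraries where they do the work, as an engineer would, in place of code of your own. Each camera call takes 0.05 s, during which the arm holds its last target. There are 200 camera calls.

## Task

Pull the solder sucker (the metal tube with the tapered nozzle) up out of the tool stand and lay it flat, without dropping it, lengthwise on the rubber mat in the tray on top of the tool cabinet. Once you have let go of it there, push the cabinet's front door fully shut so that it seats on its catch. Leave the screwdriver, the marker, the flat metal case, the bottle and the solder reel where they are.

Things in the scene. Friction and masses are not known exactly. Their poses are not given: they have to be found in the camera images.
- pump: The solder sucker: plain aluminium tube 22 mm in diameter and 145 mm long with black bands near both ends, then a white nozzle tapering over another 35 mm (180 mm in all, about 90 g). It starts standing loose in one of the stand's three cells, nozzle up. Origin: centre of its flat lower end; z runs along it towards the nozzle.
- pump_mid (a point): Point on the solder sucker's axis at the middle of its length, 90 mm from the flat end.
- pump_foot (a point): Centre of the solder sucker's flat end (the end that is down at the start).
- stand: Grey open-topped tool stand fixed to the bench, 44 x 160 mm and 85 mm high, walls and floor 5 mm. Three cells in a row along its y axis, 34 mm (x) by 46.7 mm (y) inside, centres at y = -51.7, 0 and +51.7 mm. Origin: centre of its underside; it may stand turned. Which tool is in which cell varies.
- driver: Screwdriver standing loose in another cell, handle down: black handle up to 26 mm in diameter and 95 mm long, then a steel shaft 8 mm in diameter up to 170 mm. Origin: centre of its lower end; z up along it. Leave it.
- marker: Capped marker standing loose in the third cell: 21 mm in diameter, 122 mm tall. Origin: centre of its lower end; z up along it. Leave it.
- cabinet: Grey steel tool cabinet fixed to the bench, 170 mm deep (x), 226 mm wide (y), 122 mm high; its front and door face its own -x. Origin: centre of its underside. Its top is an open tray, see tray.
- tray (a point): Centre of the tray floor on the cabinet, 100 mm above the bench. Side and back walls, 6 mm thick, rise 22 mm above this floor, a front lip 8 mm. A rib along y at x = 0, 4 mm thick and 8 mm high, parts it into a front and a rear lane, each about 77 mm wide (x) and 214 mm long (y), with centres at x = -40 and +40 mm. Axes as the cabinet's.
- mat: Black rubber mat 68 x 204 mm, 2 mm thick, fixed on the floor of one of the two tray lanes (which one varies); the place for the solder sucker. Origin: centre of its underside; y runs along the lane.
- case: Flat aluminium case with two small latches, 48 x 160 x 18 mm lying loose in the other lane, long side along y. Origin: centre of its underside. Leave it.
- door (a joint): Angle of the cabinet's front door, rad: 0 shut, growing as it swings out to the cabinet's -x. Grey panel 212 mm wide, 12 mm thick, from 2 to 120 mm above the bench, hinged upright at the cabinet's -y end. It stays where it is left. A sprung ball catch resists from 0.06 rad on with about 2 to 3 N at the free edge, and pulls it home over the last 0.02 rad.
- door_handle (a point): Centre of the black door knob, 28 mm wide, which stands 43 mm out of the outer face, 30 mm from the free edge and 90 mm above the bench; the rest of the outer face is flat.
- door_hinge (a point): Point on the door's hinge axis, at mid-height of the door, in the plane of its outer face; at angle a the outer face runs from here for 212 mm along (-sin a, cos a) in the cabinet's x and y, and faces (-cos a, -sin a).
- bottle: White flux bottle, 56 mm in diameter, 135 mm tall, loose on the bench. Origin: centre of its underside. Leave it.
- reel: Steel-coloured solder reel standing on its flange, 62 mm in diameter, 48 mm tall, loose on the bench. Origin: centre of its underside. Leave it.

How it is judged:
By the outcome, as a careful person would: the job done as asked, in the order asked, and still so for the second after the job is handed in, with the robot touching nothing.
It also fails if it takes over 54 s, if anything falls off the work surface, if the arm or the gripper's body presses on something with over 40 N, if the wrist force passes 120 N, or if a joint passes its speed limit or range.

## Working session

There is one attempt and no reset: what is moved stays moved. The work goes in short steps, Python scripts to look and compute and a tool call to move; the robot and the scene stay as the last step left them, time stands still between calls to the robot, and variables do not carry over. Pictures are saved under pics/ and viewed, at most 10 in all, crops included, and the job is handed in when it is done.

Besides the shell and the picture viewer there is one more tool, called after "Emit:" by a JSON object that holds its "fn" and its "kwargs", one argument or row to a line. play_rows: Moves the arm, as the interface text tells. Its arguments: {"type":"object","properties":{"gripper":{"type":"array","items":{"type":"number"}},"delta_pos":{"type":"array","items":{"type":"array","items":{"type":"number"}}},"turn":{"type":"array","items":{"type":"array","items":{"type":"number"}}},"squeeze":{"type":"number"}},"required":["gripper","delta_pos","turn"]}

```bash
mkdir -p pics; cat > h.py <<'E'
from rig import robot
import numpy as np, cv2
from scipy.spatial.transform import Rotation as Rot
def snap(n,f):
    c=robot.camera(n); cv2.imwrite(f'pics/{f}.png',c['color'][:,:,::-1]); np.savez(f'pics/{f}.npz',**{k:np.array(v) for k,v in c.items()}); return c
def load(f): return dict(np.load(f'pics/{f}.npz'))
def foc(c): return c['color'].shape[0]/2/np.tan(np.radians(float(c['vfov']))/2)
def proj(c,X):
    p=np.atleast_2d(X)@c['R'].T+c['t']; return p[:,:2]/p[:,2:]*foc(c)+[float(c['cx']),float(c['cy'])]
def atz(c,u,v,z):
    d=c['R'].T@np.array([(u-c['cx'])/foc(c),(v-c['cy'])/foc(c),1.]); o=-c['R'].T@c['t']; return o+d*(z-o[2])/d[2]
E
python3 - <<'E'
from h import *
np.set_printoptions(precision=3,suppress=True)
for n in ['scene','side']:
    c=snap(n,n+'0'); print(n,-c['R'].T@c['t'],c['R'],c['vfov'],c['cx'],c['cy'])
    cv2.imwrite(f'pics/{n}0b.png',cv2.resize(c['color'][:,:,::-1],(800,600),interpolation=cv2.INTER_CUBIC))
print(robot.get_obs())
E
```

```text
scene [ 0.911 -0.316  0.716] [[ 0.569  0.823  0.002]
 [ 0.662 -0.456 -0.596]
 [-0.489  0.34  -0.803]] 54.91975623943903 253.71776638926212 188.06381823416234
side [-0.024 -0.602  0.607] [[ 0.708 -0.706  0.002]
 [-0.392 -0.396 -0.83 ]
 [ 0.587  0.588 -0.557]] 48.02799302358006 252.11757251679023 183.56025015397427
{'time': 0.1, 'q': array([-0.178,  0.528,  1.434, -0.   ,  1.181, -0.179]), 'joint_velocities': array([-0.001, -0.002, -0.003, -0.001,  0.   , -0.   ]), 'joint_torque': array([ -0.   , -44.099, -17.715,   0.063,   0.053,  -0.   ]), 'position': array([0.624, 0.   , 0.194]), 'tool_rot': array([ 0.707,  0.707, -0.001, -0.001]), 'ft_force': array([-0.227,  0.471, -0.138]), 'moment': array([-0.003, -0.024, -0.03 ]), 'grip_force': 0.0, 'grip_width': 0.08711135256433931}
```

View pics/scene0b.png

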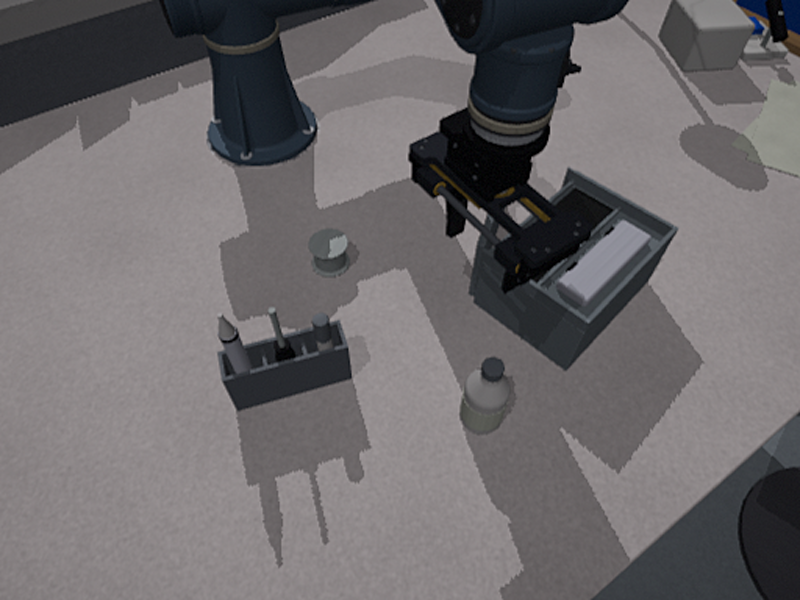

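View pics/side0b.png

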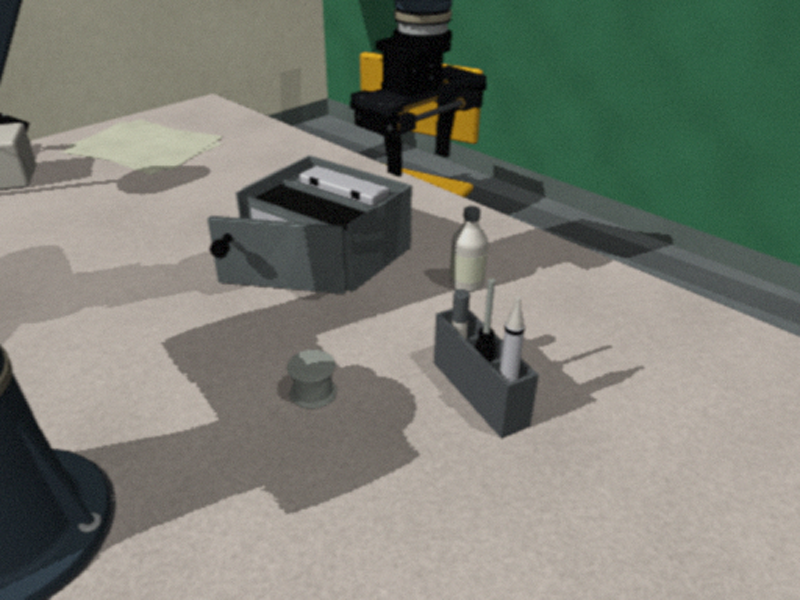

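```bash
python3 - <<'E'
from h import *
s=load('scene0')['color'];d=load('side0')['color']
def crop(im,x,y,k):
    w,h=400//k,300//k
    o=cv2.resize(im[y:y+h,x:x+w],(w*k,h*k),interpolation=cv2.INTER_CUBIC)
    o=np.clip(o.astype(float)*1.6,0,255).astype(np.uint8); out=np.zeros((300,400,3),np.uint8); out[:h*k,:w*k]=o; return out[:,:,::-1]
cv2.imwrite('pics/comp.png',np.vstack([np.hstack([crop(s,130,192,4),crop(s,300,105,2)]),np.hstack([crop(d,260,180,4),crop(d,132,95,3)])]))
E
```

```text
(no output)
```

View pics/comp.png

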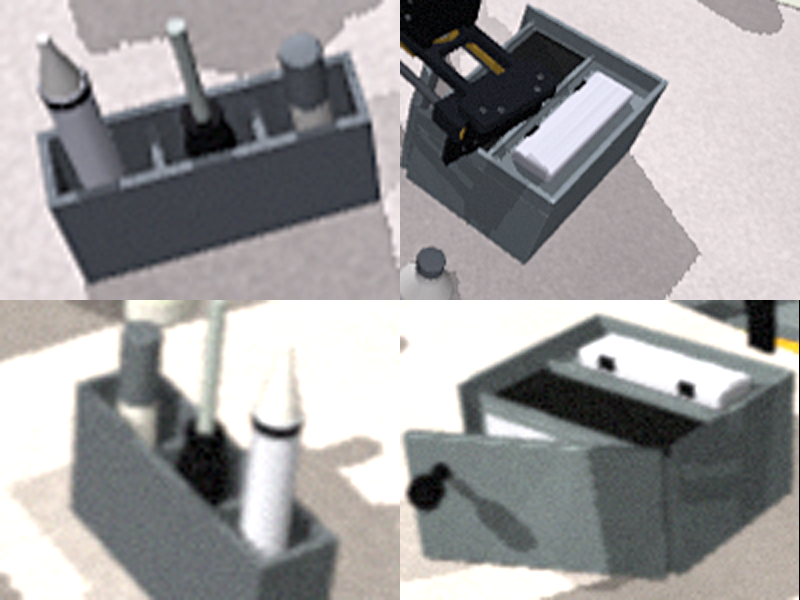

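```bash
cat > fit.py <<'E'
from h import *
from scipy.optimize import least_squares
np.set_printoptions(precision=4,suppress=True)
S=load('scene0');D=load('side0')
sA=lambda u,v:(130+u/4,192+v/4); sB=lambda u,v:(300+(u-400)/2,105+v/2)
dA=lambda u,v:(260+u/4,180+(v-300)/4); dB=lambda u,v:(132+(u-400)/3,95+(v-300)/3)
def T(p,X): c,s=np.cos(p[2]),np.sin(p[2]); return np.array([p[0]+c*X[0]-s*X[1],p[1]+s*X[0]+c*X[1],X[2]])
def fit(obs,p0,nm):
    f=lambda p:np.concatenate([(proj(c,T(p,X))[0]-px) for c,px,X in obs])
    r=least_squares(f,p0,loss='soft_l1'); print(nm,r.x); print(f(r.x).reshape(-1,2).round(1).tolist()); return r.x
h=.085
st=fit([(S,sA(37,133),(-.022,-.08,h)),(S,sA(52,202),(.022,-.08,h)),(S,sA(372,128),(.022,.08,h)),(S,sA(347,54),(-.022,.08,h)),
 (S,sA(90,283),(.022,-.08,0)),(S,sA(379,202),(.022,.08,0)),
 (D,dA(78,380),(-.022,.08,h)),(D,dA(263,567),(-.022,-.08,h)),(D,dA(337,535),(.022,-.08,h))],
 [*atz(S,*sA(200,130),h)[:2],0.2],'stand')
h=.122
cab=fit([(S,sB(666,82),(.085,.113,h)),(S,sB(535,208),(.085,-.113,h)),(S,sB(530,6),(-.085,.113,h)),(S,sB(527,262),(.085,-.113,0)),
 (D,dB(602,316),(.085,.113,h)),(D,dB(795,375),(.085,-.113,h)),(D,dB(460,385),(-.085,.113,h)),(D,dB(795,490),(.085,-.113,0))],
 [*atz(S,*sB(560,100),h)[:2],-0.3],'cab')
R=lambda v:None
def door(q):
    a,hx,hy=q; e=np.array([-np.sin(a),np.cos(a)])*.212
    o=[]
    for z,pt,pf in [(.12,(668,450),(405,432)),(.002,(663,578),(420,556))]:
        o+=list(proj(D,T(cab,(hx,hy,z)))[0]-dB(*pt))+list(proj(D,T(cab,(hx+e[0],hy+e[1],z)))[0]-dB(*pf))
    n=np.array([-np.cos(a),-np.sin(a)])*.043; k=e*(182/212)+n
    o+=list(proj(D,T(cab,(hx+k[0],hy+k[1],.09)))[0]-dB(427,492))
    return np.array(o+[(hx+.09)/.003,(hy+.106)/.002])
r=least_squares(door,[.5,-.09,-.106]);print('door',r.x,door(r.x).round(1))
a=r.x[0]
for n,c in [('hinge',(r.x[1],r.x[2],.06)),('free',(r.x[1]-.212*np.sin(a),r.x[2]+.212*np.cos(a),.06)),('mat',(-.04,0,.102))]: print(n,T(cab,c))
def tri(a,b):
    return least_squares(lambda X:np.r_[proj(S,X)[0]-a,proj(D,X)[0]-b],[*atz(S,*a,.16)[:2],.16]).x
print('tip',tri(sA(44,38),dA(293,343)),'band',tri(sA(68,103),dA(275,428)))
print('pumpcell',[T(st,(0,y,0)) for y in (-.0517,.0517)])
s8=lambda u,v:(u*.64,v*.64)
print('bottle',atz(S,*s8(492,365),.135),'reel',atz(S,*s8(329,240),.048))
E
python3 fit.py
```

```text
stand [ 0.5188 -0.2172 -0.3025]
[[0.1, -0.1], [-0.9, 1.7], [0.4, -1.2], [1.2, -0.3], [-0.6, 0.6], [1.1, 0.7], [-0.4, 0.2], [-1.0, 0.4], [0.4, 0.8]]
cab [0.613  0.1933 0.1892]
[[-2.1, -0.1], [5.2, -1.8], [0.7, 1.0], [-5.3, 2.0], [-2.4, -0.2], [0.1, -0.3], [1.8, -1.5], [-0.6, 1.9]]
door [ 0.4333 -0.0886 -0.1036] [-1.5  1.2 -0.3  0.   2.   0.4  1.7 -0.1 -0.7  1.   0.5  1.2]
hinge [0.5455 0.0749 0.06  ]
free [0.4218 0.2471 0.06  ]
mat [0.5737 0.1858 0.102 ]
tip [ 0.5022 -0.2704  0.1861] band [ 0.5028 -0.2696  0.1377]
pumpcell [array([ 0.5034, -0.2666,  0.    ]), array([ 0.5342, -0.1678,  0.    ])]
bottle [ 0.7035 -0.0374  0.135 ] reel [ 0.3601 -0.0601  0.048 ]
```

Emit:
{"fn": "play_rows", "kwargs": {
  "gripper": [-1,-1,-1,-1,-1,-1,-1,-1,-1,-1,-1,-1],
  "delta_pos": [
    [0,0,-6],
    [0,0,-12],
    [-5,-3,-12.5],
    [-11,-6,-12.5],
    [-16,-9,-12.5],
    [-22,-12,-12.5],
    [-27,-12,-12.5],
    [-33,-12,-12.5],
    [-38,-12,-12.5],
    [-38,-12,-12.5],
    [-38,-12,-12.5],
    [-38,-12,-12.5]
  ],
  "turn": [
    [0,0,0],
    [0,0,0],
    [0,0.18,0],
    [0,0.36,0],
    [0,0.54,0],
    [0,0.72,0],
    [0,0.9,0],
    [0,1.08,0],
    [0,1.26,0],
    [0,1.44,0],
    [0,1.571,0],
    [0,1.571,0]
  ]
}}

```text
time: 1.6
position: [0.5047, -0.38, 0.3159]
tool_rot: [-0.5, -0.497, -0.501, 0.503]
ft_force: [-0.3, 0.4, 0.1]
grip_width: 0.0867
grip_force: 0.0
```

```bash
sed -i 's/(S,sB(535,208),(.085,-.113,h)),//' fit.py; python3 fit.py | grep -v stand; python3 - <<'E'
from h import *
np.set_printoptions(precision=3,suppress=True)
o=robot.get_obs(); print(o['q'],o['position'],Rot.from_quat(o['tool_rot']).as_matrix())
snap('wrist','w1');a=snap('scene','s1');cv2.imwrite('pics/s1b.png',np.hstack([load('w1')['color'],a['color']])[:,:,::-1][:, :, :])
im=cv2.imread('pics/s1b.png'); cv2.imwrite('pics/s1b.png',cv2.resize(im,(800,300)))
E
```

```text
[[0.1, -0.1], [-0.9, 1.7], [0.4, -1.2], [1.2, -0.3], [-0.6, 0.6], [1.1, 0.7], [-0.4, 0.2], [-1.0, 0.4], [0.4, 0.8]]
cab [0.6159 0.1966 0.2184]
[[-0.8, -1.3], [0.9, 1.0], [-1.3, 2.4], [-3.7, -0.6], [-0.1, -1.7], [1.8, -1.6], [-0.8, 0.3]]
door [ 0.4178 -0.0927 -0.1027] [-1.2  0.7 -0.3  0.1  2.4 -0.2  1.8 -0.1 -0.4  1.  -0.9  1.7]
hinge [0.5477 0.0763 0.06  ]
free [0.4217 0.2468 0.06  ]
mat [0.5769 0.188  0.102 ]
tip [ 0.5022 -0.2704  0.1861] band [ 0.5028 -0.2696  0.1377]
pumpcell [array([ 0.5034, -0.2666,  0.    ]), array([ 0.5342, -0.1678,  0.    ])]
bottle [ 0.7035 -0.0374  0.135 ] reel [ 0.3601 -0.0601  0.048 ]
[-1.082  1.105  0.765  1.076  2.578 -0.567] [ 0.505 -0.38   0.316] [[ 0.005  1.     0.001]
 [-0.007 -0.001  1.   ]
 [ 1.    -0.005  0.007]]
```

View pics/s1b.png

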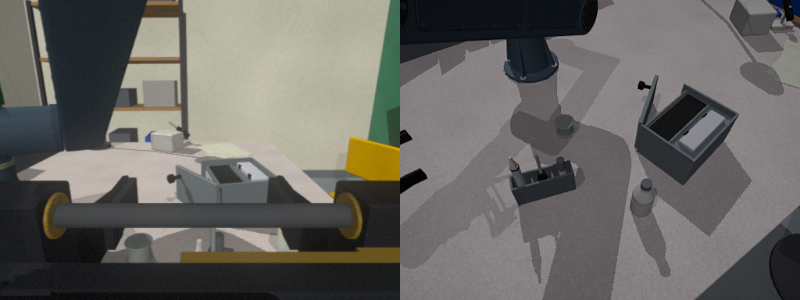

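Emit:
{"fn": "play_rows", "kwargs": {
  "gripper": [-1,-1,-1,-1,-1,-1],
  "delta_pos": [
    [-5,-1,1],
    [-10,-2.3,2],
    [-15,-2.3,3.3],
    [-19,-2.3,3.3],
    [-19,-2.3,3.3],
    [-19,-2.3,3.3]
  ],
  "turn": [
    [-0.13,0,0],
    [-0.26,0,0],
    [-0.26,0,0],
    [-0.26,0,0],
    [-0.26,0,0],
    [-0.26,0,0]
  ]
}}

```text
time: 2.45
position: [0.4826, -0.3479, 0.1328]
tool_rot: [0.561, 0.433, 0.56, -0.429]
ft_force: [-0.7, -0.1, 0.2]
grip_width: 0.0868
grip_force: 0.0
```

```bash
python3 - <<'E'
from h import *
np.set_printoptions(precision=4,suppress=True)
o=robot.get_obs(); R=Rot.from_quat(o['tool_rot']).as_matrix(); print(o['q'],o['position'],R)
print('pump in tool', R.T@(np.array([.5025,-.2695,.13])-o['position']))
snap('wrist','w2');s=snap('side','d2');
a=load('w2')['color']; b=cv2.resize(s['color'][150:300,230:380],(384,384),interpolation=cv2.INTER_CUBIC)
c=cv2.resize(np.hstack([a,b]),(800,343)); cab=cv2.resize(load('s1')['color'][85:235,290:440],(257*1,257))
out=np.zeros((600,800,3),np.uint8); out[:343]=c; out[343:,:257]=cab
cv2.imwrite('pics/c2.png',out[:,:,::-1])
E
```

```text
[-1.1782  1.2166  1.0746  0.855   2.2082 -0.9718] [ 0.4826 -0.3479  0.1328] [[-0.0029  0.9666  0.2561]
 [ 0.0046 -0.2561  0.9666]
 [ 1.      0.004  -0.0037]]
pump in tool [-0.0025 -0.0008  0.0809]
```

View pics/c2.png

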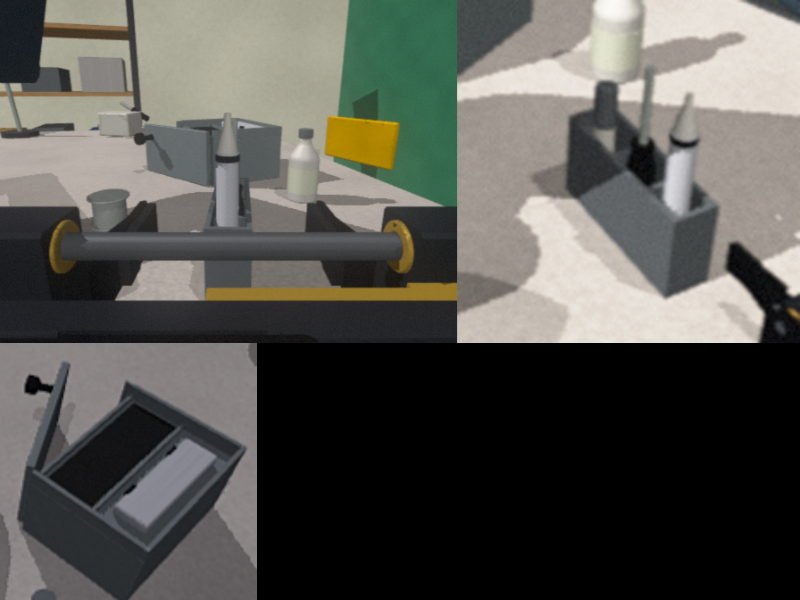

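Emit:
{"fn": "play_rows", "kwargs": {
  "gripper": [-1,-1,-1,-1,0.8,0.8,0.8,0.8,0.8,0.8,0.8],
  "delta_pos": [
    [0,0,4],
    [0,0,7.5],
    [0,0,8.9],
    [0,0,8.9],
    [0,0,8.9],
    [0,0,8.9],
    [0,0,8.9],
    [0,0,8.9],
    [0,0,8.9],
    [0,0,8.9],
    [0,0,8.9]
  ],
  "turn": [
    [0,0,0],
    [0,0,0],
    [0,0,0],
    [0,0,0],
    [0,0,0],
    [0,0,0],
    [0,0,0],
    [0,0,0],
    [0,0,0],
    [0,0,0],
    [0,0,0]
  ],
  "squeeze": 35
}}

```text
time: 3.92
position: [0.5049, -0.2608, 0.1303]
tool_rot: [0.561, 0.431, 0.561, -0.431]
ft_force: [0.1, -0.4, 0.3]
grip_width: 0.0253
grip_force: 0.0
```

```bash
cat >> fit.py <<'E'
print('---')
S1=load('s1'); sC=lambda u,v:(290+u/(257/150),85+(v-343)/(257/150)); h=.122
cab=fit([(S1,sC(127,384),(-.085,.113,h)),(S1,sC(244,448),(.085,.113,h)),(S1,sC(149,548),(.085,-.113,h)),(S1,sC(125,598),(.085,-.113,0)),
 (S1,sC(136,403),(-.074,.102,.102)),(S1,sC(178,427),(-.006,.102,.102)),(S1,sC(92,507),(-.006,-.102,.102)),(S1,sC(50,474),(-.074,-.102,.102)),
 (D,dB(602,316),(.085,.113,h)),(D,dB(795,375),(.085,-.113,h)),(D,dB(460,385),(-.085,.113,h)),(D,dB(795,490),(.085,-.113,0))],cab,'cab')
_d=door
def door(q):
    a,hx,hy=q; f=(hx-.212*np.sin(a),hy+.212*np.cos(a),.12)
    k=(hx-.182*np.sin(a)-.036*np.cos(a),hy+.182*np.cos(a)-.036*np.sin(a),.09)
    return np.r_[_d(q),proj(S1,T(cab,f))[0]-sC(65,365),proj(S1,T(cab,k))[0]-sC(35,384)]
r=least_squares(door,[.5,-.09,-.106]);print('door',r.x,door(r.x).round(1))
a=r.x[0]
for n,c in [('hinge',(r.x[1],r.x[2],.06)),('free',(r.x[1]-.212*np.sin(a),r.x[2]+.212*np.cos(a),.06)),('mat',(-.04,0,.102))]: print(n,T(cab,c))
E
python3 fit.py | sed -n '/---/,$p'; python3 - <<'E'
from h import *
o=robot.get_obs(); print(o['q'].round(3),o['position'])
E
```

```text
---
cab [0.6164 0.203  0.182 ]
[[6.0, -0.6], [2.8, -1.0], [0.0, 1.4], [-0.9, 3.1], [-0.2, -1.0], [-0.2, -0.7], [-3.2, 1.9], [-4.0, 3.6], [-3.2, -1.5], [-1.6, -1.6], [0.8, -3.3], [-2.2, 0.4]]
door [ 0.4657 -0.0885 -0.1088] [-1.8 -0.  -1.  -0.1  1.7 -1.   1.  -0.3 -0.9  0.7  0.5 -1.4  0.8 -1.8
 -0.3  1.1]
hinge [0.549 0.08  0.06 ]
free [0.4211 0.249  0.06  ]
mat [0.577  0.1957 0.102 ]
[-1.102  1.172  1.264  0.865  2.076 -1.055] [ 0.50487636 -0.26084856  0.13027357]
```

Emit:
{"fn": "play_rows", "kwargs": {
  "gripper": [0.8,0.8,0.8,0.8,0.8,0.8,0.8,0.8,0.8],
  "delta_pos": [
    [0,0,0],
    [0,0,0],
    [0,0,0],
    [1.5,0,0],
    [4,0,0],
    [8,0,0],
    [12,0,0],
    [16,0,0],
    [16,0,0]
  ],
  "turn": [
    [0,0,0],
    [0,0,0],
    [0,0,0],
    [0,0,0],
    [0,0,0],
    [0,0,0],
    [0,0,0],
    [0,0,0],
    [0,0,0]
  ]
}}

```text
time: 5.05
position: [0.505, -0.2612, 0.2939]
tool_rot: [0.56, 0.434, 0.561, -0.429]
ft_force: [-0.4, 0.1, -0.2]
grip_width: 0.0089
grip_force: 0.0
```

```bash
python3 - <<'E'
from h import *
np.set_printoptions(precision=4,suppress=True)
o=robot.get_obs(); R=Rot.from_quat(o['tool_rot']).as_matrix(); print(o['q'],o['position'],o['grip_force'],o['grip_width'])
s=snap('scene','s3');d=snap('side','d3');w=snap('wrist','w3')
def enl(im,x,y,w,h): return cv2.resize(np.clip(im[y:y+h,x:x+w]*1.5,0,255).astype(np.uint8),(400,300),interpolation=cv2.INTER_CUBIC)
out=np.vstack([np.hstack([enl(s['color'],285,80,200,150),enl(d['color'],130,85,160,120)]),np.hstack([enl(d['color'],230,60,200,150),enl(s['color'],100,130,200,150)])])
cv2.imwrite('pics/c3.png',out[:,:,::-1])
E
```

```text
[-1.102   0.9288  1.3046  0.9635  2.1965 -0.8724] [ 0.505  -0.2612  0.2939] 0.0 0.008855354488473273
```

View pics/c3.png

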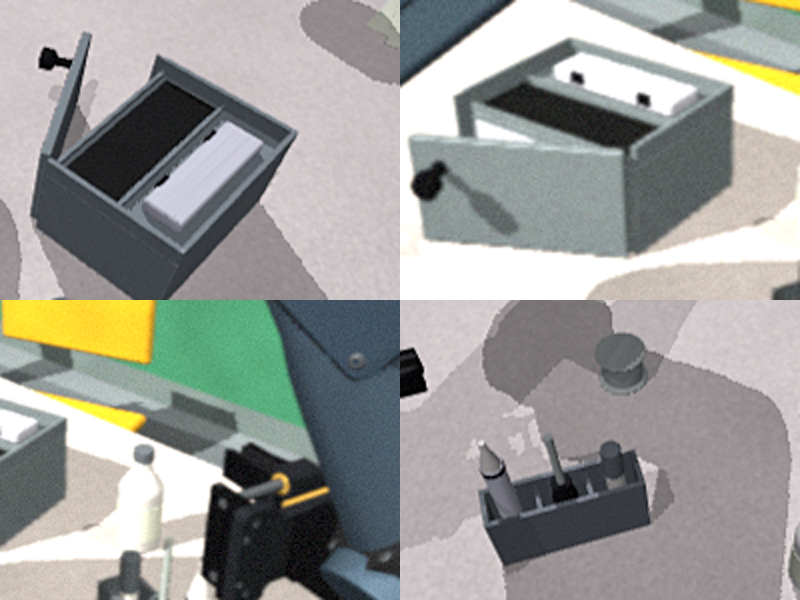

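```bash
cat > t.py <<'E'
from h import *
from scipy.optimize import least_squares
np.set_printoptions(precision=4,suppress=True)
S=load('scene0');D=load('side0');W=load('w2');D2=load('d2')
k=343/150
tip=np.array([.4826,-.3479,.1328]); y=np.array([.9666,-.2561,.004]); z=np.array([.2561,.9666,-.0037])
print('fingers', [proj(D2,tip+s*y-b*z)[0] for s in(-.0435,.0435) for b in (0,.02)],'obs tip',(230+(735-457)/k,150+245/k))
T=np.array([.5022,-.2704,.1861]);B=np.array([.5028,-.2696,.1377])
for n,c in [('S',S),('D',D),('W',W)]: print(n,proj(c,T),proj(c,B))
s=512/457
print('W obs tip',(228*s,114*s),'band',(228*s,158*s), 'width px',26*s, 'exp',foc(W)*.022/((W['R']@B+W['t'])[2]))
print('W at', -W['R'].T@W['t'], W['R'][2])
print('D2 obs tip',(230+(689-457)/k,150+93/k),'band',(230+(685-457)/k,150+127/k),'proj',proj(D2,T),proj(D2,B))
E
python3 t.py
```

```text
fingers [array([339.8517, 249.8735]), array([348.0796, 257.3794]), array([380.0496, 232.1262]), array([388.6732, 238.8952])] obs tip (351.57434402332365, 257.1428571428571)
S [[140.6283 202.0536]] [[147.5831 216.9314]]
D [[332.6608 190.4125]] [[329.6179 212.4745]]
W [[259.0637 126.1905]] [[259.2567 185.5568]]
W obs tip (255.43982494529538, 127.71991247264769) band (255.43982494529538, 177.01531728665208) width px 29.12910284463895 exp 26.600100470508867
W at [ 0.4331 -0.53    0.2075] [ 0.2479  0.9303 -0.2705]
D2 obs tip (331.45772594752185, 190.67055393586006) band (329.7084548104956, 205.53935860058309) proj [[332.6608 190.4125]] [[329.6179 212.4745]]
```

Emit:
{"fn": "play_rows", "kwargs": {
  "gripper": [0.5,0.5,0.5,0.5,0.5,0.5,0.5],
  "delta_pos": [
    [0,0,-5],
    [0,0,-9],
    [-5,0,-9],
    [-10,0,-9],
    [-14,0,-9],
    [-16,0,-9],
    [-16,0,-9]
  ],
  "turn": [
    [0,0,0],
    [0,0,0],
    [0,0,0],
    [0,0,0],
    [0,0,0],
    [0,0,0],
    [0,0,0]
  ]
}}

```text
time: 6.08
position: [0.4815, -0.3472, 0.1288]
tool_rot: [0.56, 0.429, 0.561, -0.433]
ft_force: [-0.0, -0.1, 0.2]
grip_width: 0.0218
grip_force: 0.0
```

```bash
python3 - <<'E'
from h import *
np.set_printoptions(precision=4,suppress=True)
o=robot.get_obs(); R=Rot.from_quat(o['tool_rot']).as_matrix(); P=o['position'];print(P,o['grip_width'])
s=snap('scene','s4');d=snap('side','d4');w=snap('wrist','w4')
def enl(im,x,y,w,h,W,H): return cv2.resize(np.clip(im[y:y+h,x:x+w]*1.5,0,255).astype(np.uint8),(W,H),interpolation=cv2.INTER_CUBIC)
# side pump+fingers (5x), scene pump (5x), wrist, 
out=np.zeros((600,800,3),np.uint8)
out[:350,:400]=enl(d['color'],300,180,100,87,400,350)
out[:350,400:]=enl(s['color'],100,185,100,87,400,350)
out[350:,:333]=enl(w['color'],0,0,512,384,333,250)
cv2.imwrite('pics/c4.png',out[:,:,::-1])
for b in (0,.005,.01,.015,.02): 
  for sg in(-1,1): print(b,sg,[( (proj(c,P+sg*R[:,1]*.011-b*R[:,2]+R[:,0]*.0)[0]-q)*4+e) for c,q,e in [(d,[300,180],[0,0]),(s,[100,185],[400,0])]])
E
```

```text
[ 0.4815 -0.3472  0.1288] 0.021815321580682116
0 -1 [array([217.1417, 259.8147]), array([414.6793, 167.9118])]
0 1 [array([257.7041, 242.1079]), array([420.1314, 207.8342])]
0.005 -1 [array([225.3395, 267.0136]), array([403.5114, 171.1221])]
0.005 1 [array([266.    , 249.1252]), array([408.7654, 211.1639])]
0.01 -1 [array([233.6211, 274.286 ]), array([392.3105, 174.3419])]
0.01 1 [array([274.3797, 256.2132]), array([397.3651, 214.5036])]
0.015 -1 [array([241.9878, 281.6332]), array([381.0764, 177.5712])]
0.015 1 [array([282.8444, 263.3732]), array([385.9303, 217.8534])]
0.02 -1 [array([250.4409, 289.0563]), array([369.8091, 180.8102])]
0.02 1 [array([291.3954, 270.6063]), array([374.4611, 221.2133])]
```

View pics/c4.png

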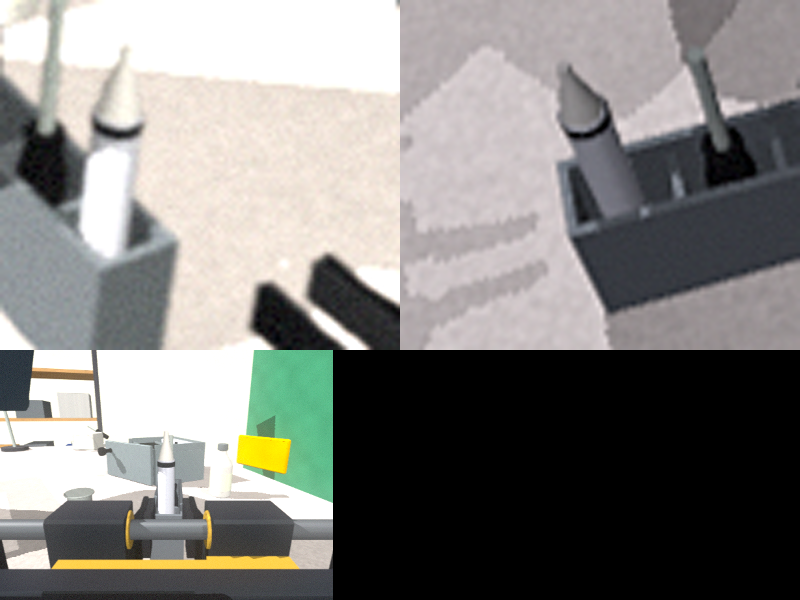

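```bash
python3 - <<'E'
from h import *
o=robot.get_obs(); R=Rot.from_quat(o['tool_rot']).as_matrix(); P=o['position']
out=[]
for f,x,y in [('d4',345,235),('s4',65,210)]:
    c=load(f); im=cv2.resize(np.clip(c['color'][y:y+60,x:x+50]*2.0,0,255).astype(np.uint8),(400,480),interpolation=cv2.INTER_CUBIC)
    for b,col in [(.02,(255,0,0)),(.03,(0,255,0)),(.04,(0,0,255))]:
        for s in(-1,1):
            q=[proj(c,P+s*R[:,1]*.0109-b*R[:,2]+h*R[:,0])[0] for h in(-.0095,.0095)]
            q=[tuple(int(v) for v in (k-[x,y]+.5)*8) for k in q]; cv2.line(im,q[0],q[1],col,1)
    out.append(im)
cv2.imwrite('pics/c5.png',np.hstack(out)[:,:,::-1])
E
```

```text
(no output)
```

View pics/c5.png

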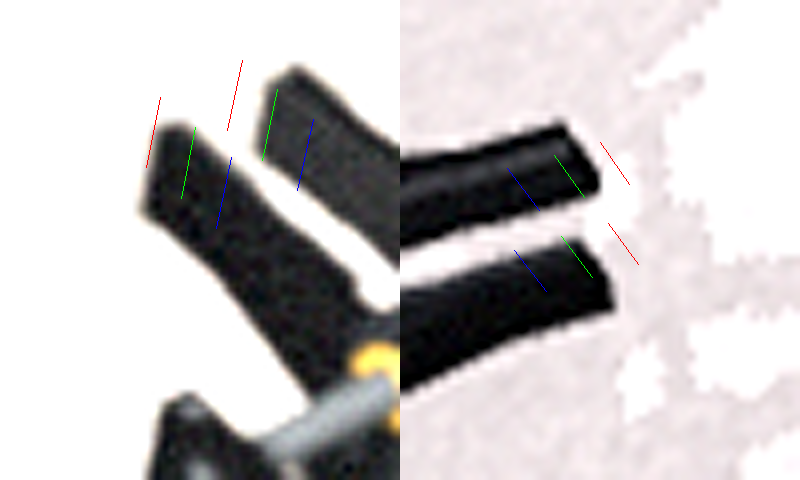

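Emit:
{"fn": "play_rows", "kwargs": {
  "gripper": [-1,-1,-1,-1,-1,-1,-1,0.8,0.8,0.8,0.8,0.8],
  "delta_pos": [
    [0,0,0],
    [0,0,0],
    [0,0,3],
    [0,0,6],
    [0,0,9],
    [0,0,11.7],
    [0,0,11.7],
    [0,0,11.7],
    [0,0,11.7],
    [0,0,11.7],
    [0,0,11.7],
    [0,0,11.7]
  ],
  "turn": [
    [0,0,0],
    [0,0,0],
    [0,0,0],
    [0,0,0],
    [0,0,0],
    [0,0,0],
    [0,0,0],
    [0,0,0],
    [0,0,0],
    [0,0,0],
    [0,0,0],
    [0,0,0]
  ],
  "squeeze": 35
}}

```text
time: 7.72
position: [0.5117, -0.235, 0.1302]
tool_rot: [0.561, 0.431, 0.561, -0.431]
ft_force: [-0.2, 0.1, 0.2]
grip_width: 0.0449
grip_force: 0.0
```

Emit:
{"fn": "play_rows", "kwargs": {
  "gripper": [0.8,0.8,0.8,0.8],
  "delta_pos": [
    [0,0,0],
    [0,0,0],
    [0,0,0],
    [0,0,0]
  ],
  "turn": [
    [0,0,0],
    [0,0,0],
    [0,0,0],
    [0,0,0]
  ]
}}

```text
time: 8.22
position: [0.5118, -0.2348, 0.1303]
tool_rot: [0.561, 0.431, 0.561, -0.431]
ft_force: [0.4, 0.2, 0.2]
grip_width: 0.0205
grip_force: 34.9
```

```bash
python3 - <<'E'
from h import *
np.set_printoptions(precision=4,suppress=True)
c=load('scene0')
for b in (0,.01,.02,.03): print(b,proj(c,[[.5805,0,.194+b],[.6675,0,.194+b]]))
o=robot.get_obs(); print(o['position'],o['grip_force'],o['grip_width'],o['ft_force'])
E
```

```text
0 [[291.6702 160.226 ]
 [322.4636 191.3135]]
0.01 [[292.1288 156.6635]
 [323.3405 187.9049]]
0.02 [[292.5982 153.016 ]
 [324.2398 184.4094]]
0.03 [[293.079  149.2802]
 [325.1623 180.8236]]
[ 0.5118 -0.2348  0.1303] 34.920918345451355 0.02047999944061879 [0.3967 0.2056 0.2114]
```

```bash
cat > fit2.py <<'E'
from h import *
from scipy.optimize import least_squares
np.set_printoptions(precision=4,suppress=True)
S=load('s3');D=load('d3')
s=lambda u,v:(285+u/2,80+v/2); d=lambda u,v:(130+(u-400)/2.5,85+v/2.5)
def T(p,X): c,q=np.cos(p[2]),np.sin(p[2]); return np.array([p[0]+c*X[0]-q*X[1],p[1]+q*X[0]+c*X[1],X[2]])
h=.122;m=.102
obs=[(S,s(158,57),(-.085,.113,h)),(S,s(297,133),(.085,.113,h)),
(S,s(170,80),(-.074,.102,m)),(S,s(220,112),(-.006,.102,m)),(S,s(123,208),(-.006,-.102,m)),(S,s(63,163),(-.074,-.102,m)),
(D,d(572,40),(.085,.113,h)),(D,d(732,87),(.085,-.113,h)),(D,d(458,93),(-.085,.113,h)),(D,d(732,185),(.085,-.113,0)),
(D,d(523,83),(-.006,.102,m)),(D,d(658,125),(-.006,-.102,m)),(D,d(485,105),(-.074,.102,m))]
f=lambda p:np.concatenate([(proj(c,T(p,X))[0]-px) for c,px,X in obs])
r=least_squares(f,[.615,.2,.19],loss='soft_l1'); cab=r.x; print('cab',cab); print(f(cab).reshape(-1,2).round(1).tolist())
def door(q):
    a,hx,hy=q; e=np.array([-np.sin(a),np.cos(a)]); n=np.array([-np.cos(a),-np.sin(a)]);H=np.array([hx,hy]); o=[]
    P=lambda v,z:T(cab,(*v,z))
    for c,px,X in [(D,d(635,150),P(H,.12)),(D,d(628,253),P(H,.002)),(D,d(412,135),P(H+.212*e,.12)),(D,d(422,240),P(H+.212*e,.002)),
      (D,d(428,182),P(H+.182*e+.036*n,.09)),(S,s(86,34),P(H+.212*e,.12)),(S,s(48,58),P(H+.182*e+.036*n,.09))]: o+=list(proj(c,X)[0]-px)
    return np.array(o+[(hx+.09)/.003,(hy+.106)/.002])
r=least_squares(door,[.45,-.09,-.106]);print('door',r.x,door(r.x).round(1))
a,hx,hy=r.x
for n,c in [('hinge',(hx,hy,.06)),('free',(hx-.212*np.sin(a),hy+.212*np.cos(a),.06)),('mat',(-.04,0,.102))]: print(n,T(cab,c))
E
python3 fit2.py
```

```text
cab [0.6186 0.2013 0.1776]
[[6.5, 0.6], [2.2, -0.0], [-0.4, -0.1], [-0.9, -1.7], [-6.0, -0.4], [-1.2, 4.3], [-1.5, -2.2], [0.3, -1.4], [0.8, -2.3], [-0.4, -0.2], [-0.3, -0.9], [6.0, 2.5], [-3.0, -0.6]]
door [ 0.4863 -0.0876 -0.1081] [-3.5 -0.3  1.1  0.1 -1.6  0.3  1.4 -0.5  0.8  0.7 -0.2 -0.6  0.4  1.6
  0.8 -1. ]
hinge [0.5515 0.0794 0.06  ]
free [0.4209 0.2464 0.06  ]
mat [0.5793 0.1942 0.102 ]
```

Emit:
{"fn": "play_rows", "kwargs": {
  "gripper": [0.8,0.8,0.8,0.8,0.8,0.8,0.8],
  "delta_pos": [
    [0.8,0,0],
    [3,0,0],
    [7,0,0],
    [11,0,0],
    [15,0,0],
    [19,0,0],
    [19,0,0]
  ],
  "turn": [
    [0,0,0],
    [0,0,0],
    [0,0,0],
    [0,0,0],
    [0,0,0],
    [0,0,0],
    [0,0,0]
  ]
}}

```text
time: 9.1
position: [0.5118, -0.2349, 0.3242]
tool_rot: [0.56, 0.434, 0.56, -0.428]
ft_force: [1.4, 0.4, -1.5]
grip_width: 0.0202
grip_force: 34.9
```

```bash
sed -i 's/(S,s(123,208),(-.006,-.102,m)),(S,s(63,163),(-.074,-.102,m)),//; s/(D,d(658,125),(-.006,-.102,m)),//' fit2.py; python3 fit2.py; python3 - <<'E'
from h import *
o=robot.get_obs();print(o['q'].round(3))
E
```

```text
cab [0.616  0.1973 0.1674]
[[5.2, 0.7], [0.3, 0.5], [-1.8, -0.0], [-2.5, -1.4], [-0.8, -1.7], [0.8, -0.4], [0.9, -1.8], [0.1, 0.9], [0.0, -0.3], [-2.9, 0.0]]
door [ 0.4828 -0.0856 -0.1071] [-3.6  0.3  1.1  0.8 -1.5  0.3  1.6 -0.6  0.7  0.8 -0.2 -0.5  0.3  1.6
  1.5 -0.6]
hinge [0.5495 0.0774 0.06  ]
free [0.4212 0.2461 0.06  ]
mat [0.5766 0.1906 0.102 ]
[-1.076  0.87   1.351  0.995  2.187 -0.845]
```

```bash
python3 - <<'E'
from h import *
o=robot.get_obs();R=Rot.from_quat(o['tool_rot']); P=o['position']
t=.183;G=Rot.from_matrix(np.array([[-np.sin(t),np.cos(t),0],[np.cos(t),np.sin(t),0],[0,0,-1]]).T)
print((R.inv()*G).as_rotvec().round(3), R.inv().apply(np.array([.571,.225,.22])-P).round(3))
E
```

```text
[ 0.351 -1.537 -0.343] [-0.102 -0.061  0.46 ]
```

Emit:
{"fn": "play_rows", "kwargs": {
  "gripper": [0.8,0.8,0.8,0.8,0.8,0.8,0.8,0.8,0.8,0.8,0.8,0.8],
  "delta_pos": [
    [0,0,3],
    [0,-0.5,7],
    [0,-1,11],
    [0,-2,16],
    [0,-2.5,21],
    [0,-3,26],
    [0,-4,31],
    [0,-5,36],
    [-2,-5.5,40],
    [-5,-6,44],
    [-8,-6.1,46],
    [-10.2,-6.1,46]
  ],
  "turn": [
    [0.02,-0.08,-0.02],
    [0.05,-0.22,-0.05],
    [0.08,-0.37,-0.08],
    [0.12,-0.52,-0.12],
    [0.15,-0.67,-0.15],
    [0.19,-0.82,-0.18],
    [0.22,-0.97,-0.22],
    [0.26,-1.12,-0.25],
    [0.29,-1.27,-0.28],
    [0.32,-1.41,-0.32],
    [0.351,-1.537,-0.343],
    [0.351,-1.537,-0.343]
  ]
}}

```text
time: 10.6
position: [0.5688, 0.2299, 0.2163]
tool_rot: [0.637, 0.771, -0.0, -0.005]
ft_force: [-0.3, -0.8, -1.7]
grip_width: 0.02
grip_force: 34.9
```

Emit:
{"fn": "play_rows", "kwargs": {
  "gripper": [0.8,0.8],
  "delta_pos": [
    [0,0,0],
    [0,0,0]
  ],
  "turn": [
    [0,0,0],
    [0,0,0]
  ]
}}

```text
time: 10.85
position: [0.5712, 0.2248, 0.2189]
tool_rot: [0.64, 0.768, 0.001, -0.004]
ft_force: [0.4, -0.3, -1.1]
grip_width: 0.0202
grip_force: 34.9
```

```bash
python3 - <<'E'
from h import *
np.set_printoptions(precision=4,suppress=True)
o=robot.get_obs();R=Rot.from_quat(o['tool_rot']).as_matrix(); P=o['position'];print(P,R,o['grip_width'])
s=snap('scene','s6');d=snap('side','d6')
cab=[.616,.198,.18]; c,q=np.cos(cab[2]),np.sin(cab[2])
T=lambda X:np.array([[cab[0]+c*x-q*y,cab[1]+q*x+c*y,z] for x,y,z in X])
def rect(x0,x1,y0,y1,z): return [(x0,y0,z),(x1,y0,z),(x1,y1,z),(x0,y1,z)]
A=P-.037*R[:,2]
out=[]
for cam,x,y in [(s,285,60),(d,120,35)]:
    k=2.5; im=cv2.resize(np.clip(cam['color'][y:y+180,x:x+160]*1.5,0,255).astype(np.uint8),None,fx=k,fy=k,interpolation=cv2.INTER_CUBIC)
    tr=lambda X:np.int32((proj(cam,X)-[x,y]+.5)*k)
    cv2.polylines(im,[tr(T(rect(-.085,.085,-.113,.113,.122)))],True,(255,0,0),1)
    cv2.polylines(im,[tr(T(rect(-.074,-.006,-.102,.102,.102)))],True,(0,255,0),1)
    cv2.polylines(im,[tr(T([(.085,-.113,.122),(.085,-.113,0)]))],False,(255,0,0),1)
    cv2.polylines(im,[tr(np.array([A-.125*R[:,0],A+.055*R[:,0]]))],False,(0,128,255),1)
    out.append(im)
cv2.imwrite('pics/c6.png',np.hstack(out)[:,:,::-1])
E
```

```text
[0.5712 0.2248 0.2189] [[-0.1807  0.9835 -0.0048]
 [ 0.9835  0.1808  0.0063]
 [ 0.0071 -0.0036 -1.    ]] 0.020172738553186336
```

View pics/c6.png

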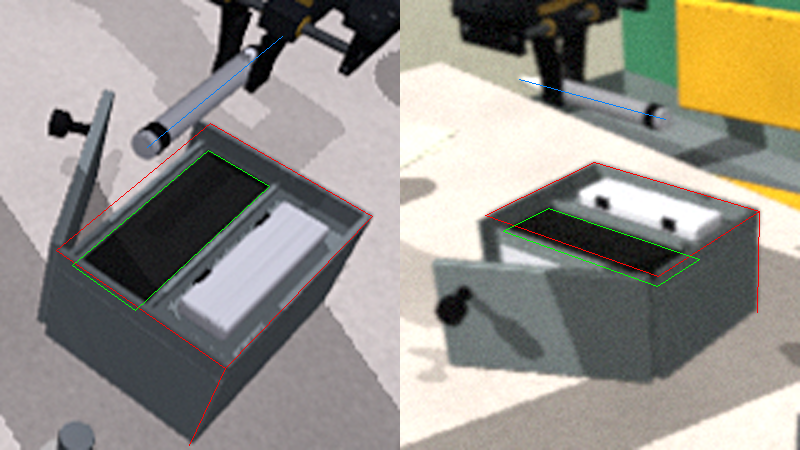

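Emit:
{"fn": "play_rows", "kwargs": {
  "gripper": [0.8,0.8,0.8,0.8,0.8,0.8,0.8],
  "delta_pos": [
    [0,0,3],
    [0,0,7],
    [0,0,10],
    [0,0,12],
    [0,0,13.2],
    [0,0,13.7],
    [0,0,13.7]
  ],
  "turn": [
    [0,0,0],
    [0,0,0],
    [0,0,0],
    [0,0,0],
    [0,0,0],
    [0,0,0],
    [0,0,0]
  ]
}}

```text
time: 11.82
position: [0.571, 0.2261, 0.082]
tool_rot: [0.64, 0.769, 0.001, -0.003]
ft_force: [-0.3, 0.5, -1.1]
grip_width: 0.0203
grip_force: 34.9
```

Emit:
{"fn": "play_rows", "kwargs": {
  "gripper": [0.8,0.8],
  "delta_pos": [
    [0,0,0.2],
    [0,0,0.2]
  ],
  "turn": [
    [0,0,0],
    [0,0,0]
  ]
}}

```text
time: 12.08
position: [0.5707, 0.2263, 0.0799]
tool_rot: [0.64, 0.769, 0.001, -0.004]
ft_force: [0.4, -0.0, -0.6]
grip_width: 0.0199
grip_force: 34.9
```

Emit:
{"fn": "play_rows", "kwargs": {
  "gripper": [0.8,0.8],
  "delta_pos": [
    [0,0,0.15],
    [0,0,0.15]
  ],
  "turn": [
    [0,0,0],
    [0,0,0]
  ]
}}

```text
time: 12.32
position: [0.5705, 0.2263, 0.0779]
tool_rot: [0.64, 0.769, 0.001, -0.004]
ft_force: [-0.3, 0.6, -1.7]
grip_width: 0.0204
grip_force: 34.9
```

Not yet in contact; continue in small steps.

Emit:
{"fn": "play_rows", "kwargs": {
  "gripper": [0.8,0.8],
  "delta_pos": [
    [0,0,0.15],
    [0,0,0.15]
  ],
  "turn": [
    [0,0,0],
    [0,0,0]
  ]
}}

```text
time: 12.58
position: [0.5706, 0.2264, 0.0767]
tool_rot: [0.64, 0.769, 0.001, -0.004]
ft_force: [-1.3, 0.9, 1.3]
grip_width: 0.0202
grip_force: 34.9
```

Emit:
{"fn": "play_rows", "kwargs": {
  "gripper": [0.8,0.8],
  "delta_pos": [
    [0,0,0.15],
    [0,0,0.15]
  ],
  "turn": [
    [0,0,0],
    [0,0,0]
  ]
}}

```text
time: 12.82
position: [0.5706, 0.2264, 0.0766]
tool_rot: [0.64, 0.769, 0.001, -0.004]
ft_force: [-2.7, -0.3, 9.9]
grip_width: 0.0205
grip_force: 34.9
```

Emit:
{"fn": "play_rows", "kwargs": {
  "gripper": [0.8,0.8],
  "delta_pos": [
    [0,0,0.1],
    [0,0,0.1]
  ],
  "turn": [
    [0,0,0],
    [0,0,0]
  ]
}}

```text
time: 13.08
position: [0.5706, 0.2264, 0.0765]
tool_rot: [0.64, 0.769, 0.001, -0.003]
ft_force: [-3.2, -0.7, 13.8]
grip_width: 0.02
grip_force: 34.9
```

Emit:
{"fn": "play_rows", "kwargs": {
  "gripper": [0.8,0.45,0.35,0.25,0.2,0.2],
  "delta_pos": [
    [0,0,-0.15],
    [0,0,-0.15],
    [0,0,-0.15],
    [0,0,-0.15],
    [0,0,-0.15],
    [0,0,-0.15]
  ],
  "turn": [
    [0,0,0],
    [0,0,0],
    [0,0,0],
    [0,0,0],
    [0,0,0],
    [0,0,0]
  ]
}}

```text
time: 13.82
position: [0.5704, 0.2263, 0.0752]
tool_rot: [0.64, 0.769, 0.001, -0.004]
ft_force: [-1.1, -0.6, 2.4]
grip_width: 0.0344
grip_force: 1.4
```

Emit:
{"fn": "play_rows", "kwargs": {
  "gripper": [0.2,0.2,0.2,0.2,0.2,0.2],
  "delta_pos": [
    [0,0,-0.5],
    [0,0,-1.5],
    [0,0,-4],
    [0,0,-8],
    [0,0,-13],
    [0,0,-13]
  ],
  "turn": [
    [0,0,0],
    [0,0,0],
    [0,0,0],
    [0,0,0],
    [0,0,0],
    [0,0,0]
  ]
}}

```text
time: 14.58
position: [0.5749, 0.2263, 0.2109]
tool_rot: [0.64, 0.769, 0.005, -0.0]
ft_force: [-0.1, 0.5, -0.4]
grip_width: 0.0349
grip_force: 0.0
```

Emit:
{"fn": "play_rows", "kwargs": {
  "gripper": [1,1,1,1,1,1,1,1,1,1],
  "delta_pos": [
    [0,-3,0],
    [-1,-7,0],
    [-3,-12,0],
    [-4.6,-16,0],
    [-4.6,-16,3],
    [-4.6,-16,7],
    [-4.6,-16,11],
    [-4.6,-16,14],
    [-4.6,-16,15.3],
    [-4.6,-16,15.3]
  ],
  "turn": [
    [0,0,0],
    [0,0,0],
    [0,0,0],
    [0,0,0],
    [0,0,0],
    [0,0,0],
    [0,0,0],
    [0,0,0],
    [0,0,0],
    [0,0,0]
  ]
}}

```text
time: 15.82
position: [0.4208, 0.152, 0.052]
tool_rot: [0.64, 0.769, 0.0, -0.004]
ft_force: [0.7, 0.0, -0.7]
grip_width: 0.0004
grip_force: 0.0
```

```bash
python3 - <<'E'
from h import *
np.set_printoptions(precision=4,suppress=True)
o=robot.get_obs();print(o['position'],o['grip_width'],o['q'])
s=snap('scene','s7');d=snap('side','d7')
cab=[.616,.198,.18]; c,q=np.cos(cab[2]),np.sin(cab[2])
T=lambda X:np.array([[cab[0]+c*x-q*y,cab[1]+q*x+c*y,z] for x,y,z in X])
# scene: bright pixels within the mat polygon -> ray to z=.115 in cabinet frame
m=np.zeros(s['color'].shape[:2],np.uint8); cv2.fillPoly(m,[np.int32(proj(s,T([(-.072,-.095,.108),(-.01,-.095,.108),(-.01,.1,.108),(-.072,.1,.108)])))],1)
g=s['color'].max(2); v,u=np.nonzero((m>0)&(g>70)); 
P=np.array([atz(s,a,b,.113)[:2] for a,b in zip(u,v)])-cab[:2]; L=P@np.array([[c,-q],[q,c]])
print(len(u), L.mean(0), np.linalg.eigh(np.cov(L.T)), L.min(0),L.max(0))
E
```

```text
[0.4208 0.152  0.052 ] 0.0004188115416233744 [ 0.0909  0.5567  1.992   0.0116  0.599  -0.1015]
544 [-0.0433 -0.0079] EighResult(eigenvalues=array([0.0001, 0.0024]), eigenvectors=array([[-1.    ,  0.0004],
       [ 0.0004,  1.    ]])) [-0.073  -0.0963] [-0.0302  0.0942]
```

Emit:
{"fn": "play_rows", "kwargs": {
  "gripper": [1,1,1,1,1,1,1,1,1,1],
  "delta_pos": [
    [0,1.5,0],
    [0,3,0],
    [0,4.2,0],
    [0,5.4,0],
    [0,6.5,0],
    [0,7.4,0],
    [0,8.2,0],
    [0,8.8,0],
    [0,9.2,0],
    [0,9.2,0]
  ],
  "turn": [
    [0,0,0],
    [0,0,0],
    [0,0,0],
    [0,0,0],
    [0,0,0],
    [0,0,0],
    [0,0,0],
    [0,0,0],
    [0,0,0],
    [0,0,0]
  ]
}}

```text
time: 17.18
position: [0.5041, 0.1676, 0.052]
tool_rot: [0.639, 0.769, -0.005, -0.009]
ft_force: [-12.4, -3.8, 10.2]
grip_width: 0.0006
grip_force: 7.2
```

Emit:
{"fn": "play_rows", "kwargs": {
  "gripper": [1,1,1],
  "delta_pos": [
    [0,0.2,0],
    [0,0.4,0],
    [0,0.4,0]
  ],
  "turn": [
    [0,0,0],
    [0,0,0],
    [0,0,0]
  ]
}}

```text
time: 17.55
position: [0.5085, 0.1686, 0.0519]
tool_rot: [0.639, 0.769, -0.005, -0.009]
ft_force: [-11.1, -3.3, 8.7]
grip_width: 0.0002
grip_force: 6.5
```

Emit:
{"fn": "play_rows", "kwargs": {
  "gripper": [1,1,1],
  "delta_pos": [
    [0,0.2,0],
    [0,0.3,0],
    [0,0.3,0]
  ],
  "turn": [
    [0,0,0],
    [0,0,0],
    [0,0,0]
  ]
}}

```text
time: 17.92
position: [0.5082, 0.1686, 0.0519]
tool_rot: [0.639, 0.769, -0.007, -0.011]
ft_force: [-16.3, -4.4, 13.0]
grip_width: 0.0005
grip_force: 9.6
```

Emit:
{"fn": "play_rows", "kwargs": {
  "gripper": [1,1,1],
  "delta_pos": [
    [0,0.2,0],
    [0,0.2,0],
    [0,0.2,0]
  ],
  "turn": [
    [0,0,0],
    [0,0,0],
    [0,0,0]
  ]
}}

```text
time: 18.3
position: [0.508, 0.1685, 0.0519]
tool_rot: [0.639, 0.769, -0.009, -0.012]
ft_force: [-19.0, -6.2, 16.7]
grip_width: 0.0003
grip_force: 11.6
```

Emit:
{"fn": "play_rows", "kwargs": {
  "gripper": [1,1,1,1,1,1,1],
  "delta_pos": [
    [0,-2,0],
    [0,-5,0],
    [0,-8,0],
    [0,-8,-5],
    [0,-8,-10],
    [0,-8,-15],
    [0,-8,-15]
  ],
  "turn": [
    [0,0,0],
    [0,0,0],
    [0,0,0],
    [0,0,0],
    [0,0,0],
    [0,0,0],
    [0,0,0]
  ]
}}

```text
time: 19.18
position: [0.4463, 0.1553, 0.2066]
tool_rot: [0.64, 0.769, 0.005, 0.0]
ft_force: [0.7, 0.7, 0.4]
grip_width: 0.0004
grip_force: 0.0
```

```bash
python3 - <<'E'
from h import *
s=snap('scene','s8');d=snap('side','d8')
cab=[.616,.198,.18]; c,q=np.cos(cab[2]),np.sin(cab[2])
T=lambda X:np.array([[cab[0]+c*x-q*y,cab[1]+q*x+c*y,z] for x,y,z in X])
f=lambda im,x,y,w,h,W,H:cv2.resize(np.clip(im[y:y+h,x:x+w]*1.5,0,255).astype(np.uint8),(W,H),interpolation=cv2.INTER_CUBIC)
out=np.vstack([np.hstack([f(s['color'],285,80,160,120,400,300),f(d['color'],120,80,160,120,400,300)]),np.hstack([f(s['color'],0,0,512,384,400,300),f(d['color'],0,0,512,384,400,300)])])
cv2.imwrite('pics/c8.png',out[:,:,::-1])
E
```

```text
(no output)
```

View pics/c8.png

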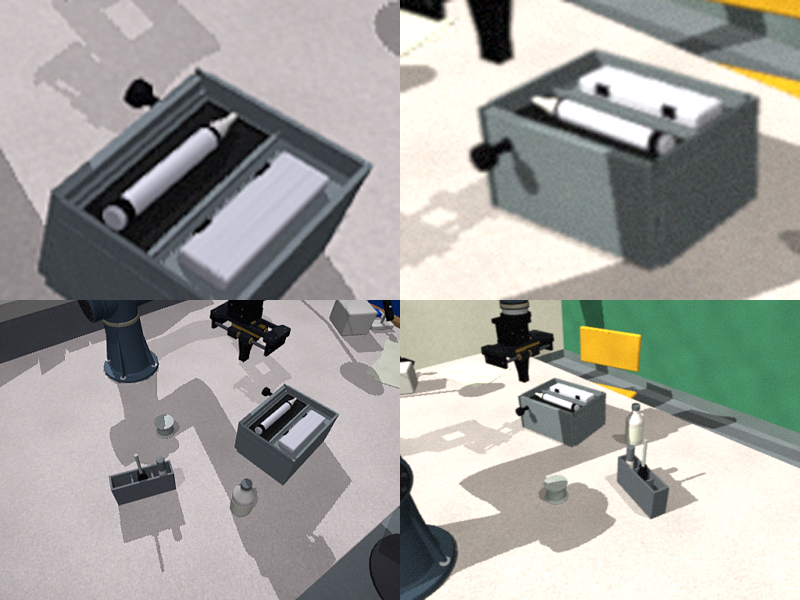

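Emit:
{"fn": "play_rows", "kwargs": {
  "gripper": [1,1,1,1,1,1,1,1],
  "delta_pos": [
    [4,-1,0],
    [8.7,-1,0],
    [8.7,-1,5],
    [8.7,-1,10],
    [8.7,-1,14],
    [8.7,-1,15.2],
    [8.7,-1,15.2],
    [8.7,1,15.2]
  ],
  "turn": [
    [0,0,0],
    [0,0,0],
    [0,0,0],
    [0,0,0],
    [0,0,0],
    [0,0,0],
    [0,0,0],
    [0,0,0]
  ]
}}

```text
time: 20.27
position: [0.4349, 0.2431, 0.0518]
tool_rot: [0.639, 0.769, 0.0, -0.004]
ft_force: [0.2, 0.1, 0.7]
grip_width: 0.0005
grip_force: 0.0
```

Emit:
{"fn": "play_rows", "kwargs": {
  "gripper": [1,1,1,1,1],
  "delta_pos": [
    [0,0.6,0],
    [0,1.2,0],
    [0,1.8,0],
    [0,2.2,0],
    [0,2.2,0]
  ],
  "turn": [
    [0,0,0],
    [0,0,0],
    [0,0,0],
    [0,0,0],
    [0,0,0]
  ]
}}

```text
time: 20.9
position: [0.4544, 0.2467, 0.0511]
tool_rot: [0.64, 0.769, -0.002, -0.006]
ft_force: [-5.2, -0.5, 5.9]
grip_width: 0.0003
grip_force: 3.1
```

Emit:
{"fn": "play_rows", "kwargs": {
  "gripper": [1,1,1],
  "delta_pos": [
    [0,0.3,0],
    [0,0.3,0],
    [0,0.3,0]
  ],
  "turn": [
    [0,0,0],
    [0,0,0],
    [0,0,0]
  ]
}}

```text
time: 21.28
position: [0.4543, 0.2466, 0.051]
tool_rot: [0.639, 0.769, -0.004, -0.007]
ft_force: [-9.0, -1.4, 9.3]
grip_width: 0.0003
grip_force: 5.6
```

Emit:
{"fn": "play_rows", "kwargs": {
  "gripper": [1,1,1],
  "delta_pos": [
    [0,0.3,0],
    [0,0.3,0],
    [0,0.3,0]
  ],
  "turn": [
    [0,0,0],
    [0,0,0],
    [0,0,0]
  ]
}}

```text
time: 21.65
position: [0.4541, 0.2466, 0.051]
tool_rot: [0.639, 0.769, -0.006, -0.009]
ft_force: [-13.5, -2.3, 14.3]
grip_width: 0.0008
grip_force: 8.2
```

Emit:
{"fn": "play_rows", "kwargs": {
  "gripper": [1,1,1,1,1,1],
  "delta_pos": [
    [0,-2,0],
    [0,-4,0],
    [0,-4,-6],
    [0,-4,-12],
    [0,-4,-18],
    [0,-4,-18]
  ],
  "turn": [
    [0,0,0],
    [0,0,0],
    [0,0,0],
    [0,0,0],
    [0,0,0],
    [0,0,0]
  ]
}}

```text
time: 22.4
position: [0.4287, 0.2412, 0.2361]
tool_rot: [0.639, 0.769, 0.006, -0.0]
ft_force: [0.0, 0.4, -0.5]
grip_width: 0.0002
grip_force: 0.0
```

```bash
python3 - <<'E'
from h import *
d=snap('side','d9'); a=load('d8')['color'].astype(int)
print(np.abs(d['color'].astype(int)-a)[110:190,145:280].mean())
print(robot.hand_in())
E
```

```text
6.014814814814815
the job is handed in; nothing more can be done
None
```

I laid the solder sucker flat lengthwise on the mat, let go, then pushed the door until it would not move under about 13 N at the knob, so I take it as seated. The first grasp missed without moving anything. I handed the job in at about 22 s; no verdict came back.

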